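# Tuck the flashing under the clay shingle

## Task

On the ceramics bench is a sample roof panel with one clay shingle lapped over a narrow gap. Pick up the metal flashing strip by its standing seam, first set it flat on the bare board in front of the shingle with its wide flange towards it, then slide it in, centred and square, until the flange is fully home under the shingle, never lifting the shingle or disturbing the jar, paddle and bowl. Finish while still holding the strip by its seam, pressing it flat onto the board with a steady push of about 12 N; do not let go.

Things in the scene. Friction and masses are not known exactly. Their poses are not given: they have to be found in the camera images.
- board: Fixed sample roof panel: plywood board 260 mm (x) by 200 mm (y), 18 mm thick, lying on the table, with one clay shingle over its far (+x) half and bare board in front (-x). Origin: centre of its underside. x points in under the shingle (tucking direction), y along the shingle's edge, z up. The strip drags on the board (friction coefficient about 1): slide with a light touch.
- lap (a point): On the board's top, below the middle of the shingle's free front edge: 10 mm to -x of the board's centre, 18 mm above the table; panel axes. Bare board in front: 120 mm. The shingle (180 mm wide, 120 long, 9 thick) covers x = 0 to 120; its underside is 9 mm above the board. The gap below it is open to x = 30 mm, where a wooden batten stops the flange.
- shingle (a joint): Lift of the shingle, rad: 0 lying on its battens, growing as the front edge rises. It turns freely about its far edge (120 mm to +x of the lap point), held down only by its weight, about 0.4 kg. It should stay at 0.
- strip_seam (a point): Centre of the standing seam of the loose flashing strip (aluminium, about 0.2 kg): a rib 10 mm thick (strip's x), 140 long (y), 40 tall, on a sheet 4 mm thick, 95 (x) by 140 (y). The sheet reaches 65 mm from the seam's mid-plane to +x (wide flange, to be tucked) and 30 to -x. This point is 24 mm above the underside, seam top 44. Starts flat on the table, z up. Grip across the 10 mm.
- strip_edge (a point): Middle of the front edge of the strip's wide flange, at its underside: 65 mm along the strip's +x from the seam's mid-plane and 24 mm below the seam's centre. Same axes as the seam.
Things that resemble listed ones, but are neither listed nor needed, are in the scene too. Leave any green look-alike of the part that bears strip_seam alone.

How it is judged:
On the way, in this order (a step that is already met when the one before it is completed fails the run):
1. the strip lies flat on the bare board, wholly in front of the shingle, wide flange towards it (x of strip_edge in the frame of lap between -0.06 and -0.002 m and x of strip_seam in the frame of lap below -0.05 m and z of strip_edge in the frame of lap below 0.003 m and z of strip_seam in the frame of lap below 0.027 m and y of strip_edge in the frame of lap between -0.04 and 0.04 m and contact force between strip and board above 0.3 N), for 0.1 s.
2. the wide flange is fully home under the shingle (x of strip_edge in the frame of lap above 0.024 m and z of strip_edge in the frame of lap below 0.004 m), for 0.1 s.
At the end, for the whole second after the job is handed in: Flange at least 24 mm in under the shingle (batten at 30 mm), centred within 12 mm, square within 0.08 rad, flat on the board within 3 mm and 0.035 rad; shingle down (under 0.015 rad); fingers still hold the strip (over 3 N) and press it with 5 to 30 N on the board (x of strip_edge in the frame of lap between 0.024 and 0.033 m and y of strip_edge in the frame of lap between -0.012 and 0.012 m and z of strip_edge in the frame of lap between -0.003 and 0.003 m and angle between the x axis of strip_edge and the x axis of lap, either way round below 0.08 rad and angle between strip_edge's own z axis and vertical below 0.035 rad and value of joint shingle below 0.015 rad and contact force between strip and board between 5 and 30 N and contact force between the fingers and strip above 3 N); the arm keeps its last pose, push and grip.
It fails at once if the shingle was lifted (front edge up by about 5 mm) (value of joint shingle above 0.04 rad).
It fails at once if a bystander was disturbed (moved by more than 30 mm) (distance of any of jar, paddle, bowl from where it was at the start of the episode above 0.03 m).
It also fails if it takes over 46 s, if anything falls off the work surface, if the arm or the gripper's body presses on something with over 40 N, if the wrist force passes 120 N, or if a joint passes its speed limit or range.

## Robot

A 7-joint arm with a two-finger parallel gripper is mounted at the origin on the work surface. World frame = base frame: x ahead of the robot, y to its left, z up, the work surface at z = 0. Lengths are in m, angles in rad, forces in N, time in s.
With the tool pointing down it reaches from about 0.4 to 0.85 m from the base axis. Payload 4.4 kg.
Tool frame: the origin (TCP) lies midway between the tips of the shut fingers; the grasp point (between the pads) lies 19 mm behind it; z points along the fingers, y is the line along which they close (so a half turn about z gives the same grasp; the last joint's range is limited). The gripper opens to 94 mm and grips with 3 to 60 N. Pads are 16 mm wide; open, the fingers measure 119 mm over their backs; the gripper's body (75 mm by 177 mm) begins 78 mm behind the grasp point.
Start: joints at [1.241, 0.628, 0.038, 1.517, -0.027, 0.996, -0.02], TCP at [0.17, -0.628, 0.205] pointing down, gripper open.
Joint ranges: [-3.06, 3.06], [-0.37, 2.12], [-1.25, 1.32], [0.18, 2.47], [-1.1, 4.24], [0.23, 1.98], [-2.94, 2.94]. Speed limits (rad/s): [2.57, 2.57, 3.14, 3.14, 3.14, 3.14, 3.14].

## Interface

Orientations are given as a rotation vector (axis times angle).
In Python, from rig import manip gives the robot as it stands. The module is installed in compiled form; this text tells all that it offers.
- The arm moves only by the tool step_arm, never from a script. Its argument "commands" is a list of rows, each a list of 6 numbers: the shift along the tool's x, y, z in mm, then the turn, a rotation vector about the tool's x, y, z in degrees. A call has 1 to 10 rows; each row shifts and turns the commanded pose from where the row before left it, along the tool's axes as they then stand; what a row does not reach is not made up. A row lasts 1/12 s, in which the tool goes at most 41.7 mm and 7.16 degrees, less where a joint would pass 70% of its speed; a pose out of reach is approached as far as the arm can. A call with a gripper value outside its range is refused whole. "grip" is the closure, from 0 (fully open) to 1 (shut), set as the call begins (left out, the last holds). The fingers move at their own pace and stop on an object; "squeeze" is the grip in N (left out, the last holds). Time passes only in rows, so rows that do not move let the fingers close. It gives the time, the measured TCP pose, the force, the opening and the grip force at its end, in the units of the state.
- manip.read_state(): the state, without advancing time (a new reading comes with each control period).
- manip.read_camera(name): name is "scene" or "top" or "wrist"; returns a dict with "color" (420x560x3 uint8, blue, green, red), "fov_y" (degrees; the focal length in pixels is half the picture's height over the tangent of half this angle, whatever the lens; pixels are square), "cx", "cy" (the principal point, pixels), "world_to_cam" (4x4, takes a point from world to camera coordinates); the wrist camera has in their place "tool_from_camera" (4x4, takes a point from camera to tool coordinates, whose origin is the TCP and whose axes are the flange's). Camera axes: x right, y down, z forward; pixel columns grow to the right and rows downward; lengths in m; the calibration is good to about 2 mm. A picture is of the moment at which its call begins: read the wrist's pose just before it. There is no depth.
- manip.job_done(): hands the job in; it is judged then, once.
The state is a dict: "clock": time; "qpos": joint angles; "dq": joint speeds; "joint_torque": joint torques, N m; "ee_pos": TCP position; "eef_rot": TCP orientation; "force": force on the tool from outside, world axes, zero at the start; "ft_torque": the same for the moment, N m; "gripper_width": finger opening in m; "grasp_force": force on a finger pad.
Only numpy, scipy, OpenCV 4.12 (cv2) and the standard library are available. Lean on these libraries where they do the work, as an engineer would, in place of code of your own. Each camera call takes 0.05 s, during which the arm holds its last target. There are 200 camera calls.

## Working session

There is one attempt and no reset: what is moved stays moved. The work goes in short steps, Python scripts to look and compute and a tool call to move; the robot and the scene stay as the last step left them, time stands still between calls to the robot, and variables do not carry over. Pictures are saved under pics/ and viewed, at most 10 in all, crops included, and the job is handed in when it is done.

Besides the shell and the picture viewer there is one more tool, called after "Request:" as name(argument=value, ...) on one line, values as JSON. step_arm: Moves the arm, as the interface text tells. Its arguments: {"type":"object","properties":{"commands":{"type":"array","items":{"type":"array","items":{"type":"number"}}},"grip":{"type":"number"},"squeeze":{"type":"number"}},"required":["commands"]}

```bash
mkdir -p pics; cat > h.py <<'E'
import numpy as np, cv2
from rig import manip
from scipy.spatial.transform import Rotation as R
def K(c):
    f=c["color"].shape[0]/2/np.tan(np.radians(c["fov_y"])/2); return f,c["cx"],c["cy"]
def ray(c,uv,z,T=None):
    """pixel(s) -> world points on plane z"""
    f,cx,cy=K(c); uv=np.atleast_2d(uv).astype(float)
    d=np.c_[(uv[:,0]-cx)/f,(uv[:,1]-cy)/f,np.ones(len(uv))]
    M=np.linalg.inv(c["world_to_cam"]) if T is None else T
    d=d@M[:3,:3].T; o=M[:3,3]
    return o+d*((z-o[2])/d[:,2])[:,None]
def proj(c,P):
    f,cx,cy=K(c); M=c["world_to_cam"]; p=np.atleast_2d(P)@M[:3,:3].T+M[:3,3]
    return np.c_[f*p[:,0]/p[:,2]+cx,f*p[:,1]/p[:,2]+cy]
def tool(s):
    T=np.eye(4);T[:3,:3]=R.from_rotvec(s["eef_rot"]).as_matrix();T[:3,3]=s["ee_pos"];return T
E
python3 - <<'E'
from h import *
s=manip.read_state();print(s)
for n in("scene","top"):
    c=manip.read_camera(n);cv2.imwrite(f"pics/{n}0.png",c["color"]);print(n,c["fov_y"],c["cx"],c["cy"],np.linalg.inv(c["world_to_cam"]).round(3))
E
```

```text
{'clock': 0.0, 'qpos': array([ 1.24123206,  0.62933457,  0.03844573,  1.5183104 , -0.026981  ,
        0.99629816, -0.01999954]), 'dq': array([-0.00065551, -0.00033966,  0.00079478,  0.00095264,  0.00020583,
        0.00050427,  0.00086721]), 'joint_torque': array([-1.33150202e-04, -5.49720490e+01,  1.14346348e+00, -1.86630017e+01,
       -5.20762615e-02,  2.37206917e-02,  1.81996465e-04]), 'ee_pos': array([ 0.16932001, -0.62689733,  0.20458011]), 'eef_rot': array([-3.11251468e+00, -4.12895907e-01,  4.41273834e-04]), 'force': array([ 0.22490494,  1.02553793, -0.05741307]), 'ft_torque': array([-0.00637962, -0.0597081 , -0.02154893]), 'grasp_force': 0.0, 'gripper_width': 0.09392905309998156}
scene 52.83014470137679 281.018246876052 213.3888672057955 [[ 0.901  0.231 -0.367  0.931]
 [ 0.433 -0.516  0.739 -0.549]
 [-0.019 -0.825 -0.565  0.504]
 [ 0.     0.     0.     1.   ]]
top 55.46688183832691 279.38408100165566 210.5665933672614 [[ 0.009 -0.996  0.088  0.58 ]
 [-1.    -0.011 -0.024  0.023]
 [ 0.025 -0.087 -0.996  0.803]
 [ 0.     0.     0.     1.   ]]
```

View pics/top0.png

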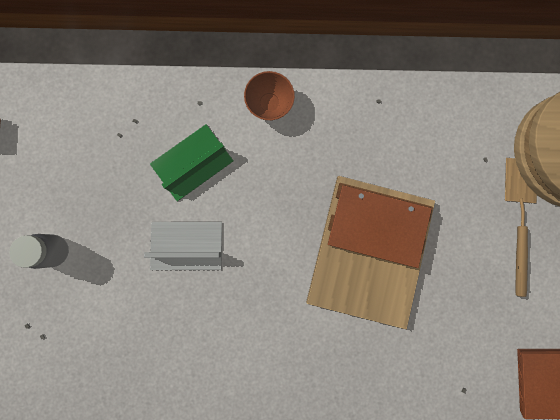

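View pics/scene0.png

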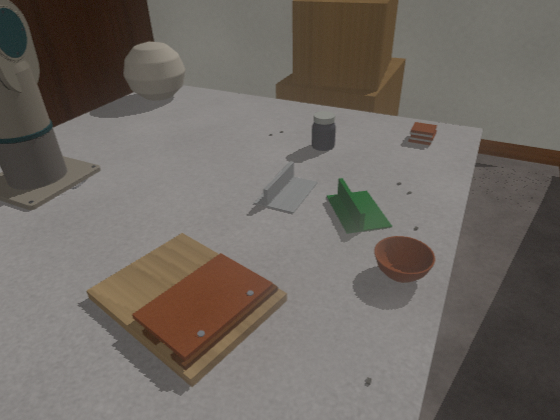

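The top view shows the strip at (145–224, 220–270) with its wide flange up (+x) and its seam near row 255. The board is at (307–435, 177–330), with the shingle over its far (+x) half. The green look-alike, bowl and jar are clear of both. Next I'll measure.

```bash
python3 - <<'E'
from h import *
c=manip.read_camera("top");im=c["color"]
hsv=cv2.cvtColor(im,cv2.COLOR_BGR2HSV)
roi=np.zeros(im.shape[:2],np.uint8);roi[165:345,295:450]=255
def big(m):
    cs,_=cv2.findContours(m,cv2.RETR_EXTERNAL,cv2.CHAIN_APPROX_NONE);return max(cs,key=cv2.contourArea)
wood=cv2.inRange(hsv,(12,70,90),(28,255,255))&roi
red=cv2.inRange(hsv,(0,120,60),(11,255,255))&roi
for nm,m,z in(("board",wood|red,.018),("shingle",red,.036)):
    q=cv2.approxPolyDP(cv2.convexHull(big(m)),6,True)[:,0]
    print(nm,q.tolist());P=ray(c,q,z);print(P.round(4).tolist());print(np.linalg.norm(P-np.roll(P,-1,0),axis=1).round(4))
cr=im[205:285,130:250];big_=cv2.resize(cr,None,fx=6.5,fy=6.5,interpolation=cv2.INTER_CUBIC)
b2=cv2.resize(im[165:340,295:450],None,fx=3,fy=3)
cv2.imwrite("pics/strip.png",big_)
E
```

```text
board [[338, 176], [434, 201], [406, 328], [306, 301]]
[[0.7194, -0.112, 0.018], [0.6715, -0.3043, 0.018], [0.4231, -0.2433, 0.018], [0.4735, -0.0489, 0.018]]
[0.1982 0.2558 0.2009 0.2539]
shingle [[342, 185], [431, 208], [418, 267], [328, 244]]
[[0.6986, -0.1167, 0.036], [0.6556, -0.2906, 0.036], [0.5414, -0.2626, 0.036], [0.5839, -0.0892, 0.036]]
[0.1791 0.1176 0.1785 0.118 ]
```

View pics/strip.png

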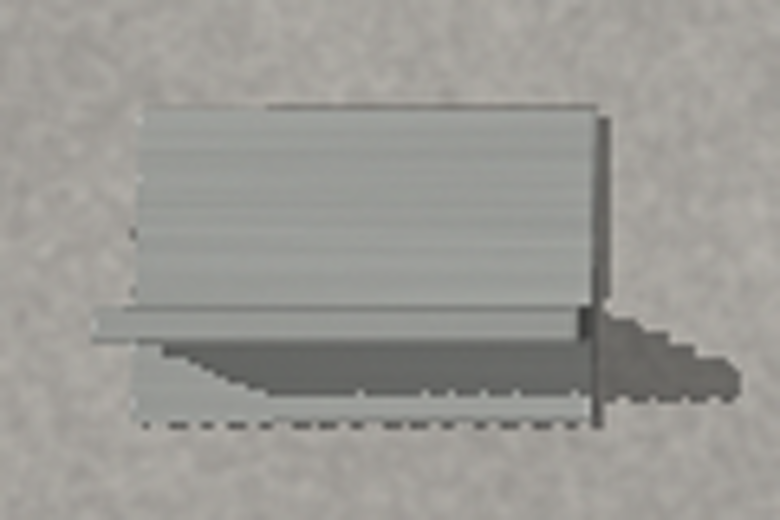

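```bash
python3 - <<'E'
from h import *
c=manip.read_camera("top")
o=np.array([130,205])-.5+.5/6.5
f=ray(c,np.array([[138,104],[597,104],[597,426],[135,426]])/6.5+o,.004)
t=ray(c,np.array([[93,307],[578,307],[578,341],[93,341]])/6.5+o,.044)
for P in(f,t):print(P.round(4).tolist(),P.mean(0).round(4),np.linalg.norm(P-np.roll(P,-1,0),axis=1).round(4), [round(np.degrees(np.arctan2(*(P[i]-P[j])[:2])),2) for i,j in((0,1),(3,2))])
B=np.array([[0.7194,-0.112],[0.6715,-0.3043],[0.4231,-0.2433],[0.4735,-0.0489]])
S=np.array([[0.6986,-0.1167],[0.6556,-0.2906],[0.5414,-0.2626],[0.5839,-0.0892]])
for Q in(B,S):
  for i,j in((0,1),(3,2)):
    d=Q[i]-Q[j];print("y-dir yaw",np.degrees(np.arctan2(-d[0],d[1])))
  for i,j in((0,3),(1,2)):
    d=Q[i]-Q[j];print("x-dir yaw",np.degrees(np.arctan2(d[1],d[0])))
a=np.radians(-13.9);ex=np.array([np.cos(a),np.sin(a)])
print("lap from board",B.mean(0)-.01*ex,"from shingle",S[2:].mean(0),S.mean(0)-.06*ex)
s=manip.read_state();T=tool(s);print(T.round(3))
E
```

```text
[[0.6271, 0.2595, 0.004], [0.6287, 0.1196, 0.004], [0.5307, 0.1174, 0.004], [0.5296, 0.2567, 0.004]] [0.579  0.1883 0.004 ] [0.1399 0.098  0.1393 0.0976] [np.float64(-0.62), np.float64(-0.44)]
[[0.566, 0.2584, 0.044], [0.5672, 0.119, 0.044], [0.5574, 0.1187, 0.044], [0.5563, 0.258, 0.044]] [0.5617 0.1885 0.044 ] [0.1394 0.0098 0.1392 0.0097] [np.float64(-0.51), np.float64(-0.49)]
y-dir yaw -13.987158856682528
y-dir yaw -14.534455080540122
x-dir yaw -14.392045301857637
x-dir yaw -13.797195518868575
y-dir yaw -13.888854162554997
y-dir yaw -13.771599717082411
x-dir yaw -13.482507544622088
x-dir yaw -13.776239652571064
lap from board [ 0.56216784 -0.17472272] from shingle [ 0.56265 -0.1759 ] [ 0.56163201 -0.17536132]
[[ 0.965  0.261 -0.     0.169]
 [ 0.261 -0.965  0.001 -0.627]
 [-0.    -0.001 -1.     0.205]
 [ 0.     0.     0.     1.   ]]
```

Request:
step_arm(commands=[[32,-22.4,0,0,0,0],[32,-22.4,0,0,0,0],[32,-22.4,0,0,0,0],[32,-22.4,0,0,0,0],[32,-22.4,0,0,0,0],[32,-22.4,0,0,0,0],[32,-22.4,0,0,0,0],[32,-22.4,0,0,0,0],[32,-22.4,0,0,0,0],[32,-22.4,0,0,0,0]], grip=0)

```text
clock: 1.03
ee_pos: [0.4209, -0.3262, 0.2055]
eef_rot: [3.114, 0.413, 0.0]
force: [1.4, -0.1, 0.3]
gripper_width: 0.0937
grasp_force: 0.0
```

Request:
step_arm(commands=[[17,-29,0,0,0,0],[17,-29,0,0,0,0],[17,-29,0,0,0,0],[17,-29,0,0,0,0],[17,-29,0,0,0,0],[17,-29,0,0,0,0],[17,-29,0,0,0,0],[17,-29,0,0,0,0],[17,-29,0,0,0,0],[17,-29,0,0,0,0]])

```text
clock: 1.87
ee_pos: [0.5087, -0.0019, 0.2055]
eef_rot: [3.114, 0.413, 0.0]
force: [-0.1, -0.7, -0.1]
gripper_width: 0.0943
grasp_force: 0.0
```

Request:
step_arm(commands=[[17,-29,0,0,0,0],[17,-29,0,0,0,0],[17,-29,0,0,0,0],[17,-29,0,0,0,0],[17,-29,0,0,0,0],[17,-29,0,0,0,0]])

```text
clock: 2.37
ee_pos: [0.5617, 0.1926, 0.2054]
eef_rot: [3.114, 0.413, -0.0]
force: [0.2, 0.3, 0.1]
gripper_width: 0.0941
grasp_force: 0.0
```

Request:
step_arm(commands=[[0,0,0,0,0,-7],[0,0,0,0,0,-7],[0,0,0,0,0,-7],[0,0,0,0,0,-7],[0,0,0,0,0,-7],[0,0,0,0,0,-7],[0,0,0,0,0,-7],[0,0,0,0,0,-7],[0,0,0,0,0,-7],[0,0,0,0,0,-7]])

```text
clock: 3.2
ee_pos: [0.5616, 0.1908, 0.2053]
eef_rot: [2.308, 2.131, -0.001]
force: [-0.3, -0.3, 0.4]
gripper_width: 0.0939
grasp_force: 0.0
```

Request:
step_arm(commands=[[0,0,0,0,0,-5.4],[0,0,0,0,0,0],[0,0,0,0,0,0]])

```text
clock: 3.45
ee_pos: [0.5616, 0.1908, 0.2053]
eef_rot: [-2.215, -2.228, 0.0]
force: [0.7, -0.8, 0.1]
gripper_width: 0.094
grasp_force: 0.0
```

```bash
cat > w.py <<'E'
from h import *
import sys
s=manip.read_state();T=tool(s);c=manip.read_camera("wrist")
print(s["clock"],T.round(4).tolist(),s["qpos"].round(2),s["force"].round(1),s["gripper_width"],s["grasp_force"])
cv2.imwrite(sys.argv[1],c["color"]);print(c["fov_y"],c["tool_from_camera"].round(3).tolist())
E
python3 w.py pics/w1.png
```

```text
3.45 [[-0.0059, 1.0, -0.0004, 0.5616], [1.0, 0.0059, 0.0001, 0.1908], [0.0001, -0.0004, -1.0, 0.2053], [0.0, 0.0, 0.0, 1.0]] [-0.13  0.57 -0.39  1.67  0.25  0.95 -0.6 ] [ 0.7 -0.8  0.1] 0.09395635487542443 0.0
65.01466801279663 [[-0.0, -0.96, -0.28, 0.082], [1.0, -0.0, 0.001, -0.0], [-0.001, -0.28, 0.96, -0.18], [0.0, 0.0, 0.0, 1.0]]
```

View pics/w1.png

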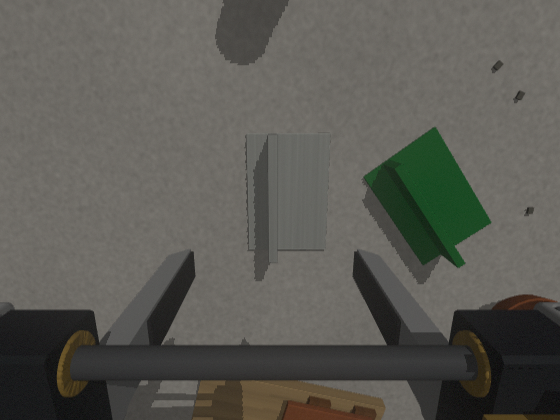

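The wrist view shows the seam centred between the fingers. Its top runs from about (272,134) to (273,263), with the flange to the right, which is world +x. The green look-alike at (365–490, 127–267) is clear of the fingers. I'll check these numbers, then descend.

```bash
python3 - <<'E'
from h import *
s=manip.read_state();c=manip.read_camera("wrist");T=tool(s)@c["tool_from_camera"]
print(ray(c,[[268,134],[278,134],[269,263],[278,263]],.044,T).round(4),ray(c,[[247,249],[326,249],[330,135]],.004,T).round(4))
E
```

```text
[[0.5559 0.2595 0.044 ]
 [0.566  0.2595 0.044 ]
 [0.5572 0.1186 0.044 ]
 [0.5673 0.1186 0.044 ]] [[0.5294 0.1192 0.004 ]
 [0.6274 0.1197 0.004 ]
 [0.625  0.2572 0.004 ]]
```

Request:
step_arm(commands=[[-2,0,38,0,0,0],[0,0,38,0,0,0],[0,0,38,0,0,0],[0,0,36,0,0,0],[0,0,0,0,0,0]])

```text
clock: 3.97
ee_pos: [0.5568, 0.1868, 0.0492]
eef_rot: [-2.209, -2.227, 0.018]
force: [-0.9, -0.4, -0.7]
gripper_width: 0.0939
grasp_force: 0.0
```

Request:
step_arm(commands=[[0,0,0,0,0,0],[0,0,0,0,0,0]])

```text
clock: 4.13
ee_pos: [0.5629, 0.1899, 0.0572]
eef_rot: [2.211, 2.23, 0.004]
force: [0.3, 0.2, 0.4]
gripper_width: 0.094
grasp_force: 0.0
```

Request:
step_arm(commands=[[0,0,10,0,0,0],[0,0,10,0,0,0],[0,0,10,0,0,0],[0,0,8,0,0,0],[0,0,4,0,0,0],[0,0,0,0,0,0],[0,0,0,0,0,0],[0,0,0,0,0,0]])

```text
clock: 4.8
ee_pos: [0.5619, 0.1892, 0.0136]
eef_rot: [2.211, 2.231, 0.001]
force: [-0.5, -0.1, -0.4]
gripper_width: 0.0941
grasp_force: 0.0
```

Request:
step_arm(commands=[[0,0,0,0,0,0],[0,0,0,0,0,0],[0,0,0,0,0,0],[0,0,0,0,0,0],[0,0,0,0,0,0],[0,0,0,0,0,0],[0,0,0,0,0,0],[0,0,0,0,0,0],[0,0,0,0,0,0],[0,0,0,0,0,0]], grip=1, squeeze=40)

```text
clock: 5.63
ee_pos: [0.5617, 0.189, 0.0135]
eef_rot: [2.211, 2.231, 0.0]
force: [-0.1, -0.8, -1.1]
gripper_width: 0.0306
grasp_force: 0.0
```

Request:
step_arm(commands=[[0,0,-10,0,0,0],[0,0,-20,0,0,0],[0,0,-25,0,0,0],[0,0,-25,0,0,0],[0,0,-20,0,0,0],[0,0,-10,0,0,0],[0,0,0,0,0,0],[0,0,0,0,0,0]])

```text
clock: 6.3
ee_pos: [0.5617, 0.1888, 0.1237]
eef_rot: [2.211, 2.231, 0.001]
force: [-0.5, 0.2, 0.1]
gripper_width: 0.0005
grasp_force: 0.0
```

```bash
python3 w.py pics/w2.png
```

```text
6.3 [[-0.0087, 1.0, 0.0006, 0.5617], [1.0, 0.0087, -0.0001, 0.1888], [-0.0001, 0.0006, -1.0, 0.1237], [0.0, 0.0, 0.0, 1.0]] [-0.15  0.67 -0.35  1.76  0.31  0.77 -0.65] [-0.5  0.2  0.1] 0.000513838360562542 0.0
65.01466801279663 [[-0.0, -0.96, -0.28, 0.082], [1.0, -0.0, 0.001, -0.0], [-0.001, -0.28, 0.96, -0.18], [0.0, 0.0, 0.0, 1.0]]
```

View pics/w2.png

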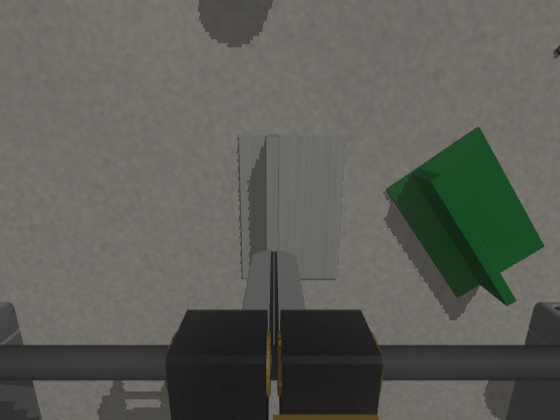

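I lifted before the slow fingers had closed. The strip hasn't moved: its seam top is still at (267–278, 136). I'll reopen, descend and allow more closing time.

Request:
step_arm(commands=[[0,0,0,0,0,0],[0,0,10,0,0,0],[0,0,10,0,0,0],[0,0,10,0,0,0],[0,0,10,0,0,0],[0,0,5,0,0,0],[0,0,0,0,0,0],[0,0,0,0,0,0]], grip=0.4)

```text
clock: 7.02
ee_pos: [0.5614, 0.1891, 0.0779]
eef_rot: [-2.211, -2.231, 0.001]
force: [0.8, 0.1, 0.6]
gripper_width: 0.0503
grasp_force: 0.0
```

```bash
python3 - <<'E'
from h import *
s=manip.read_state();c=manip.read_camera("wrist");T=tool(s)@c["tool_from_camera"]
im=c["color"];f,cx,cy=K(c);Ti=np.linalg.inv(T)
p=Ti[:3,:3]@np.array([.5617,.24,.044])+Ti[:3,3];v=int(f*p[1]/p[2]+cy);u=int(f*p[0]/p[2]+cx)
print(s["ee_pos"],s["gripper_width"],u,v,im[v,u-20:u+21].mean(1).astype(int))
E
```

```text
[0.56138991 0.18905239 0.07788959] 0.05031400730463363 274 170 [ 72  73  75  73  74  73  75  73  73  72  67  91 107 103 103 104 105 105
 104 103 104 104 103 104 104 102 104 105 104 105 104 104 104 104 104 104
 105 106 106 105 106]
```

Request:
step_arm(commands=[[0,0,12,0,0,0],[0,0,15,0,0,0],[0,0,15,0,0,0],[0,0,12,0,0,0],[0,0,7,0,0,0],[0,0,3.5,0,0,0],[0,0,0,0,0,0],[0,0,0,0,0,0]])

```text
clock: 7.73
ee_pos: [0.562, 0.1892, 0.0142]
eef_rot: [2.211, 2.231, 0.001]
force: [0.2, -0.3, -0.1]
gripper_width: 0.0564
grasp_force: 0.0
```

Request:
step_arm(commands=[[0,0,0,0,0,0],[0,0,0,0,0,0],[0,0,0,0,0,0],[0,0,0,0,0,0],[0,0,0,0,0,0],[0,0,0,0,0,0],[0,0,0,0,0,0],[0,0,0,0,0,0],[0,0,0,0,0,0],[0,0,0,0,0,0]], grip=1, squeeze=40)

```text
clock: 8.57
ee_pos: [0.5614, 0.189, 0.014]
eef_rot: [-2.211, -2.231, 0.001]
force: [-1.4, -0.2, 2.4]
gripper_width: 0.0096
grasp_force: 40.0
```

Request:
step_arm(commands=[[0,0,0,0,0,0],[0,0,0,0,0,0]])

```text
clock: 8.73
ee_pos: [0.5614, 0.189, 0.014]
eef_rot: [-2.211, -2.231, 0.001]
force: [-1.7, -0.4, 2.0]
gripper_width: 0.0098
grasp_force: 40.0
```

Request:
step_arm(commands=[[0,0,-8,0,0,0],[0,0,-18,0,0,0],[0,0,-24,0,0,0],[0,0,-24,0,0,0],[0,0,-18,0,0,0],[0,0,-8,0,0,0],[0,0,0,0,0,0]])

```text
clock: 9.32
ee_pos: [0.5631, 0.1895, 0.116]
eef_rot: [2.211, 2.23, 0.006]
force: [0.1, 0.2, -2.2]
gripper_width: 0.0097
grasp_force: 40.0
```

Request:
step_arm(commands=[[-15,-4,0,0,0,0],[-28,-7,0,0,0,0],[-38,-9.5,0,0,0,0],[-40,-10,0,0,0,0],[-40,-10,0,0,0,0],[-40,-10,0,0,0,0],[-40,-10,0,0,0,0],[-38,-9.5,0,0,0,0],[-28,-7,0,0,0,0],[-15,-4,0,0,0,0]])

```text
clock: 10.15
ee_pos: [0.4795, -0.1394, 0.1123]
eef_rot: [-2.217, -2.223, 0.008]
force: [0.8, 1.4, -1.7]
gripper_width: 0.0096
grasp_force: 40.0
```

Request:
step_arm(commands=[[-21,-4,0,0,0,2],[0,0,0,0,0,4],[0,0,0,0,0,5],[0,0,0,0,0,3.5],[0,0,0,0,0,0],[0,0,0,0,0,0],[0,0,0,0,0,0],[0,0,0,0,0,0]])

```text
clock: 10.82
ee_pos: [0.4792, -0.1548, 0.1136]
eef_rot: [-2.474, -1.935, 0.001]
force: [0.1, -0.6, -0.9]
gripper_width: 0.0095
grasp_force: 40.0
```

```bash
python3 w.py pics/w3.png
```

```text
10.8167 [[0.2406, 0.9706, -0.0009, 0.4792], [0.9706, -0.2406, 0.0003, -0.1548], [0.0, -0.001, -1.0, 0.1136], [0.0, 0.0, 0.0, 1.0]] [ 0.47  0.57 -0.32  2.    0.3   0.61 -0.29] [ 0.1 -0.6 -0.9] 0.009460080084723651 39.99954164028168
65.01466801279663 [[-0.0, -0.96, -0.279, 0.082], [1.0, -0.0, 0.001, -0.0], [-0.001, -0.279, 0.96, -0.18], [0.0, 0.0, 0.0, 1.0]]
```

View pics/w3.png

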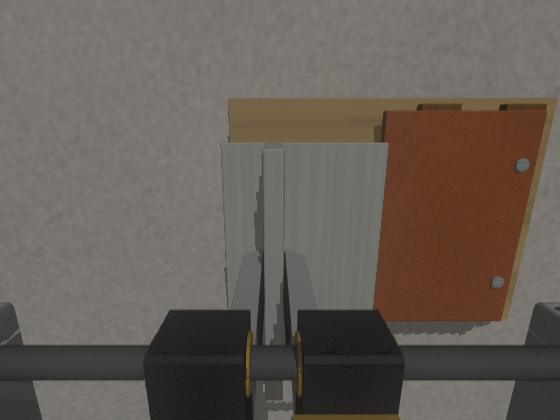

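The wrist view shows the strip held square. The flange front edge runs (386,143)–(377,308) and the shingle front edge (384,112)–(374,320), about parallel to it. Next I'll measure both.

```bash
cat > m.py <<'E'
from h import *
s=manip.read_state();c=manip.read_camera("wrist");TT=tool(s);T=TT@c["tool_from_camera"]
hsv=cv2.cvtColor(c["color"],cv2.COLOR_BGR2HSV)
m=cv2.inRange(hsv,(0,120,60),(9,255,255))
m=cv2.morphologyEx(m,cv2.MORPH_OPEN,np.ones((9,9)))
q=cv2.approxPolyDP(cv2.convexHull(max(cv2.findContours(m,0,1)[0],key=cv2.contourArea)),8,True)[:,0]
P=ray(c,q,.036,T);print(q.tolist(),P.round(4).tolist(),np.linalg.norm(P-np.roll(P,-1,0),axis=1).round(4))
L=TT[:3,:3].T@(P-TT[:3,3]).T;print("in tool axes mm (x,y)",(L[:2].T*1e3).round(1).tolist())
print("pose",s["clock"],s["ee_pos"].round(4),np.degrees(np.arctan2(TT[1,1],TT[0,1])).round(2),s["force"].round(2),s["ft_torque"].round(2))
E
python3 m.py; python3 - <<'E'
from h import *
c=manip.read_camera("wrist");M=c["tool_from_camera"]
# strip flange corners in tool axes (underside is TCP z +14mm => top of sheet +10mm)
print((ray(c,[[386,143],[377,308],[222,144]],.010,M)*1e3).round(1).tolist(),(ray(c,[[264,147],[285,147]],-.030,M)*1e3).round(1).tolist())
E
```

```text
[[69.8, 63.3, 10.0], [-35.6, 67.4, 10.0], [69.3, -29.1, 10.0]] [[70.7, -4.4, -30.0], [70.7, 5.0, -30.0]]Traceback (most recent call last):
  File "m.py", line 6, in <module>
    q=cv2.approxPolyDP(cv2.convexHull(max(cv2.findContours(m,0,1)[0],key=cv2.contourArea)),8,True)[:,0]
                                      ~~~^^^^^^^^^^^^^^^^^^^^^^^^^^^^^^^^^^^^^^^^^^^^^^^^
ValueError: max() iterable argument is empty
```

```bash
sed -i 's/(0,120,60),(9,255,255)/(0,120,40),(10,255,255)/' m.py; python3 - <<'E'
from h import *
c=manip.read_camera("wrist");im=c["color"];g=im.mean(2);hsv=cv2.cvtColor(im,cv2.COLOR_BGR2HSV)
print(hsv[200,450],hsv[200,330],hsv[120,300])
for v in range(150,306,15): print(v,[int(x) for x in g[v,216:232]],"|",[int(x) for x in g[v,256:292]] if v<240 else "","|",[int(x) for x in hsv[v,372:392,1]])
E
python3 m.py
```

```text
[ 11 174  95] [ 34  16 113] [ 18 103 111]
150 [122, 121, 119, 120, 119, 95, 110, 110, 111, 111, 111, 109, 109, 110, 109, 110] | [110, 111, 111, 109, 108, 106, 98, 101, 113, 115, 117, 116, 115, 117, 116, 116, 116, 116, 115, 115, 113, 115, 114, 114, 115, 116, 117, 112, 94, 107, 109, 109, 110, 110, 111, 108] | [16, 16, 14, 14, 14, 14, 11, 16, 13, 15, 9, 16, 13, 14, 16, 14, 127, 149, 146, 151]
165 [119, 119, 119, 120, 118, 101, 97, 110, 109, 108, 110, 110, 109, 110, 111, 111] | [111, 109, 109, 108, 107, 77, 70, 90, 104, 110, 109, 109, 108, 108, 110, 110, 108, 109, 110, 108, 108, 107, 107, 108, 110, 109, 110, 104, 92, 107, 109, 109, 111, 110, 112, 109] | [11, 11, 11, 11, 13, 11, 14, 11, 11, 13, 11, 14, 14, 11, 50, 148, 152, 148, 154, 141]
180 [117, 118, 119, 121, 120, 121, 89, 107, 108, 111, 111, 110, 110, 108, 109, 110] | [110, 109, 109, 89, 88, 89, 77, 86, 103, 110, 109, 109, 110, 109, 110, 109, 110, 109, 108, 108, 106, 107, 108, 109, 109, 111, 110, 103, 82, 109, 109, 109, 107, 110, 110, 110] | [14, 11, 14, 13, 11, 14, 13, 11, 13, 14, 16, 11, 14, 105, 142, 144, 150, 151, 152, 156]
195 [
[... 1495 characters left out ...]
 | [14, 14, 14, 12, 46, 145, 148, 147, 143, 147, 151, 149, 142, 150, 147, 151, 151, 151, 156, 155]
285 [113, 111, 108, 107, 108, 108, 112, 115, 114, 76, 76, 98, 111, 111, 108, 107] |  | [11, 14, 9, 109, 145, 143, 148, 157, 148, 150, 149, 149, 154, 155, 150, 151, 151, 146, 152, 148]
300 [121, 118, 119, 117, 116, 115, 113, 112, 113, 111, 102, 69, 97, 111, 110, 107] |  | [12, 9, 147, 149, 151, 145, 151, 149, 153, 157, 145, 150, 160, 152, 163, 154, 152, 154, 157, 154]
[[390, 233], [382, 241]] [[0.5713, -0.1851, 0.036], [0.5638, -0.1905, 0.036]] [0.0092 0.0092]
in tool axes mm (x,y) [[-7.5, 96.3], [-14.5, 90.3]]
pose 11.0167 [ 0.4797 -0.1547  0.1139] -13.95 [ 0.15  0.43 -1.89] [-0.01 -0.06  0.01]
```

```bash
sed -i 's/(10,255,255)/(14,255,255)/; s/(0,120,40)/(0,135,40)/' m.py; python3 m.py; python3 - <<'E'
from h import *
c=manip.read_camera("wrist");M=c["tool_from_camera"]
for z in(.005,.01,.015):print((ray(c,[[388,150],[374.3,300],[221.5,150],[227,300],[304,143]],z,M)*1e3).round(1).tolist())
print((ray(c,[[264,150],[285,150],[264,225],[284,225]],-.030,M)*1e3).round(1).tolist())
E
```

```text
[[542, 105], [499, 319], [384, 319], [374, 298], [386, 111]] [[0.6956, -0.1126, 0.036], [0.6544, -0.29, 0.036], [0.5543, -0.265, 0.036], [0.549, -0.2419, 0.036], [0.5825, -0.0889, 0.036]] [0.182  0.1032 0.0237 0.1566 0.1155]
in tool axes mm (x,y) [[92.9, 199.3], [-89.1, 202.1], [-89.0, 99.0], [-67.9, 88.2], [88.7, 83.8]]
pose 11.0667 [ 0.4798 -0.1547  0.114 ] -13.96 [-0.22  0.1  -0.96] [-0.05 -0.02  0.04]
[[66.4, 63.0, 5.0], [-26.7, 63.4, 5.0], [66.4, -28.8, 5.0], [-26.7, -29.4, 5.0], [70.1, 16.6, 5.0]]
[[65.9, 64.8, 10.0], [-29.7, 65.1, 10.0], [65.9, -29.6, 10.0], [-29.6, -30.2, 10.0], [69.8, 17.1, 10.0]]
[[65.5, 66.5, 15.0], [-32.6, 66.9, 15.0], [65.5, -30.3, 15.0], [-32.6, -31.0, 15.0], [69.5, 17.5, 15.0]]
[[69.4, -4.4, -30.0], [69.4, 5.0, -30.0], [34.2, -4.7, -30.0], [34.2, 4.8, -30.0]]
```

Request:
step_arm(commands=[[0,0,10,0,0,0],[0,0,16,0,0,0],[0,0,18,0,0,0],[0,0,15,0,0,0],[0,0,10,0,0,0],[0,0,6,0,0,0],[0,0,3,0,0,0],[0,0,0,0,0,0],[0,0,0,0,0,0],[0,0,0,0,0,0]])

```text
clock: 12.0
ee_pos: [0.4803, -0.1549, 0.0366]
eef_rot: [2.475, 1.934, 0.001]
force: [-0.3, 0.2, -1.6]
gripper_width: 0.0101
grasp_force: 40.0
```

Request:
step_arm(commands=[[0,0,1,0,0,0],[0,0,1,0,0,0],[0,0,1,0,0,0],[0,0,0,0,0,0],[0,0,0,0,0,0]])

```text
clock: 12.42
ee_pos: [0.4797, -0.1548, 0.033]
eef_rot: [2.475, 1.934, -0.0]
force: [-0.3, -0.4, -1.8]
gripper_width: 0.0096
grasp_force: 40.0
```

Request:
step_arm(commands=[[0,0,0.5,0,0,0],[0,0,0.5,0,0,0],[0,0,0,0,0,0],[0,0,0,0,0,0]])

```text
clock: 12.75
ee_pos: [0.4798, -0.1548, 0.032]
eef_rot: [2.475, 1.934, 0.0]
force: [0.4, -0.8, -2.2]
gripper_width: 0.01
grasp_force: 40.0
```

Request:
step_arm(commands=[[0,0,0.5,0,0,0],[0,0,0,0,0,0],[0,0,0,0,0,0]])

```text
clock: 13.0
ee_pos: [0.4798, -0.1547, 0.032]
eef_rot: [2.475, 1.934, 0.0]
force: [-1.6, 0.6, 5.6]
gripper_width: 0.0099
grasp_force: 40.0
```

```bash
python3 m.py; python3 w.py pics/w4.png
```

```text
[[559, 106], [559, 301], [523, 344], [406, 344], [437, 107], [533, 97]] [[0.6415, -0.1032, 0.036], [0.6407, -0.2177, 0.036], [0.6186, -0.2434, 0.036], [0.5475, -0.2256, 0.036], [0.5814, -0.0888, 0.036], [0.6288, -0.0956, 0.036]] [0.1144 0.0339 0.0733 0.141  0.0479 0.0148]
in tool axes mm (x,y) [[89.0, 144.4], [-22.2, 171.4], [-52.5, 156.2], [-52.4, 82.8], [88.6, 82.7], [93.3, 130.3]]
pose 13.0 [ 0.4798 -0.1547  0.032 ] -13.99 [-1.62  0.56  5.63] [0.05 0.31 0.04]
13.05 [[0.2417, 0.9704, 0.0002, 0.4798], [0.9704, -0.2417, -0.0003, -0.1547], [-0.0002, 0.0003, -1.0, 0.0319], [0.0, 0.0, 0.0, 1.0]] [ 0.41  0.71 -0.23  2.05  0.38  0.41 -0.36] [-1.2  0.4  5.1] 0.009783002568636583 40.00161588191986
65.01466801279663 [[-0.0, -0.96, -0.279, 0.082], [1.0, -0.0, 0.001, -0.0], [-0.001, -0.279, 0.96, -0.18], [0.0, 0.0, 0.0, 1.0]]
```

View pics/w4.png

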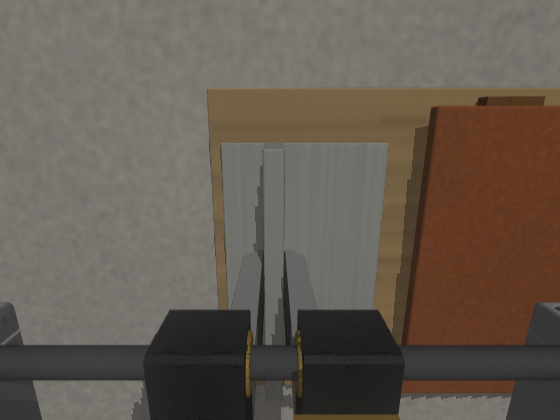

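Step 1 is met: the strip is flat on the board with about 7 N of contact. Its front edge at (388,143)–(372,310) is parallel to the shingle front edge at (432,107)–(406,344), about 20 mm short of it. Now I'll lighten the contact and slide in.

Request:
step_arm(commands=[[0,0,-0.4,0,0,0],[0,2,0,0,0,0],[0,3,0,0,0,0],[-0.5,3,0,0,0,0],[-0.5,3,0,0,0,0],[0,3,0,0,0,0],[0,2,0,0,0,0],[0,0,0,0,0,0],[0,0,0,0,0,0]])

```text
clock: 13.85
ee_pos: [0.4937, -0.1594, 0.032]
eef_rot: [-2.474, -1.933, 0.003]
force: [-2.6, 1.7, 5.8]
gripper_width: 0.0097
grasp_force: 40.0
```

Request:
step_arm(commands=[[0,0,-0.4,0,0,0],[0,2,0,0,0,0],[0,3,0,0,0,0],[0,3,0,0,0,0],[0,3,0,0,0,0],[0,3,0,0,0,0],[0,2,0,0,0,0],[0,0,0,0,0,0],[0,0,0,0,0,0]])

```text
clock: 14.6
ee_pos: [0.5106, -0.1634, 0.0322]
eef_rot: [-2.475, -1.934, 0.0]
force: [0.6, -0.8, -2.6]
gripper_width: 0.0095
grasp_force: 40.0
```

```bash
python3 m.py; python3 w.py pics/w5.png
```

```text
[[558, 97], [557, 301], [520, 344], [398, 344], [359, 308], [375, 104]] [[0.672, -0.1074, 0.036], [0.6705, -0.2262, 0.036], [0.6478, -0.2518, 0.036], [0.5735, -0.2333, 0.036], [0.5542, -0.2021, 0.036], [0.5821, -0.0884, 0.036]] [0.1188 0.0343 0.0765 0.0367 0.117  0.0919]
in tool axes mm (x,y) [[93.4, 143.1], [-22.3, 170.4], [-52.7, 154.4], [-52.6, 77.9], [-27.0, 51.6], [90.0, 51.2]]
pose 14.6 [ 0.5106 -0.1634  0.0322] -13.99 [ 0.57 -0.84 -2.59] [-0.03 -0.03  0.05]
14.65 [[0.2417, 0.9704, -0.0002, 0.5104], [0.9704, -0.2417, 0.0, -0.1634], [-0.0, -0.0002, -1.0, 0.0322], [0.0, 0.0, 0.0, 1.0]] [ 0.42  0.74 -0.25  1.97  0.36  0.48 -0.34] [-0.1 -0.4 -2.1] 0.009809822829055343 39.99943971633911
65.01466801279663 [[-0.0, -0.96, -0.279, 0.082], [1.0, -0.0, 0.001, -0.0], [-0.001, -0.279, 0.96, -0.18], [0.0, 0.0, 0.0, 1.0]]
```

View pics/w5.png

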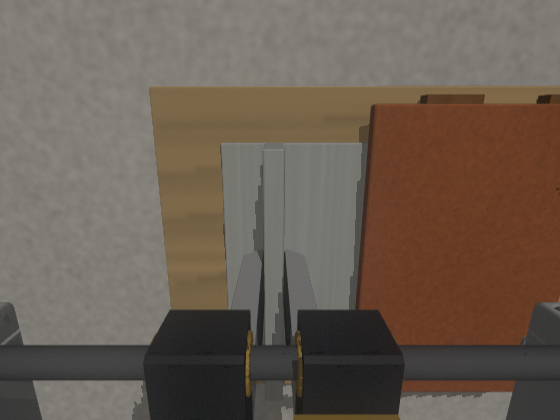

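The flange is now about 12 mm under the shingle edge at (371,106)–(358,308), square and centred, with no lifting. I'll carry on to just short of the batten.

Request:
step_arm(commands=[[0,2,0,0,0,0],[0,3,0,0,0,0],[0,3,0,0,0,0],[0,3,0,0,0,0],[0,2,0,0,0,0],[0,0,0,0,0,0],[0,0,0,0,0,0]])

```text
clock: 15.28
ee_pos: [0.5232, -0.1666, 0.0322]
eef_rot: [-2.475, -1.934, 0.0]
force: [-0.5, 0.4, -1.3]
gripper_width: 0.0103
grasp_force: 40.0
```

Request:
step_arm(commands=[[0,1,0,0,0,0],[0,1,0,0,0,0],[0,0,0,0,0,0],[0,0,0,0,0,0]])

```text
clock: 15.62
ee_pos: [0.5252, -0.167, 0.0323]
eef_rot: [2.475, 1.934, 0.0]
force: [0.4, -0.3, -1.2]
gripper_width: 0.0098
grasp_force: 40.0
```

Request:
step_arm(commands=[[0,0.7,0,0,0,0],[0,0.7,0,0,0,0],[0,0,0,0,0,0],[0,0,0,0,0,0]])

```text
clock: 15.95
ee_pos: [0.5262, -0.1673, 0.0322]
eef_rot: [-2.475, -1.934, 0.001]
force: [-0.5, -0.4, -1.4]
gripper_width: 0.0102
grasp_force: 40.0
```

Request:
step_arm(commands=[[0,0.7,0,0,0,0],[0,0,0,0,0,0],[0,0,0,0,0,0]])

```text
clock: 16.2
ee_pos: [0.5262, -0.1674, 0.0322]
eef_rot: [-2.474, -1.934, 0.002]
force: [-3.3, 0.8, -0.2]
gripper_width: 0.0097
grasp_force: 40.0
```

The batten contact shows as −3.3 N along x. I'll back off slightly and press down.

Request:
step_arm(commands=[[0,-1,0,0,0,0],[0,-1,0,0,0,0],[0,0,0.5,0,0,0],[0,0,0,0,0,0],[0,0,0,0,0,0]])

```text
clock: 16.62
ee_pos: [0.526, -0.1672, 0.032]
eef_rot: [2.475, 1.934, 0.002]
force: [0.1, 0.2, 0.4]
gripper_width: 0.0099
grasp_force: 40.0
```

Request:
step_arm(commands=[[0,0,0.3,0,0,0],[0,0,0,0,0,0],[0,0,0,0,0,0]])

```text
clock: 16.87
ee_pos: [0.526, -0.1672, 0.032]
eef_rot: [2.474, 1.934, 0.002]
force: [0.7, 0.1, 4.9]
gripper_width: 0.0098
grasp_force: 40.0
```

Request:
step_arm(commands=[[0,0,0.3,0,0,0],[0,0,0,0,0,0],[0,0,0,0,0,0],[0,0,0,0,0,0]])

```text
clock: 17.2
ee_pos: [0.5261, -0.1672, 0.032]
eef_rot: [2.474, 1.934, 0.002]
force: [-0.4, 0.2, 7.2]
gripper_width: 0.0097
grasp_force: 40.0
```

Request:
step_arm(commands=[[0,0,0.3,0,0,0],[0,0,0,0,0,0],[0,0,0,0,0,0],[0,0,0,0,0,0],[0,0,0,0,0,0],[0,0,0,0,0,0]])

```text
clock: 17.7
ee_pos: [0.526, -0.1672, 0.032]
eef_rot: [2.474, 1.934, 0.001]
force: [-1.0, 0.5, 10.2]
gripper_width: 0.0101
grasp_force: 40.0
```

```bash
python3 m.py; python3 w.py pics/w6.png;python3 - <<'E'
from h import *
print(manip.read_state()["force"])
c=manip.read_camera("scene");cv2.imwrite("pics/s6.png",cv2.resize(c["color"][200:380,60:320],None,fx=3,fy=3))
E
```

```text
[[559, 96], [559, 185], [521, 337], [398, 344], [333, 308], [343, 105]] [[0.6879, -0.1108, 0.036], [0.6876, -0.1575, 0.036], [0.664, -0.2506, 0.036], [0.5889, -0.2369, 0.036], [0.5543, -0.2019, 0.036], [0.5816, -0.0888, 0.036]] [0.0467 0.096  0.0763 0.0492 0.1164 0.1085]
in tool axes mm (x,y) [[93.8, 143.5], [48.4, 154.5], [-47.6, 154.0], [-52.5, 77.8], [-26.9, 35.8], [89.5, 35.0]]
pose 17.7 [ 0.526  -0.1672  0.032 ] -13.99 [-1.    0.54 10.18] [ 0.07  0.27 -0.01]
17.75 [[0.2416, 0.9704, 0.0017, 0.526], [0.9704, -0.2416, -0.0006, -0.1672], [-0.0002, 0.0018, -1.0, 0.032], [0.0, 0.0, 0.0, 1.0]] [ 0.42  0.75 -0.25  1.93  0.36  0.51 -0.33] [-0.5 -0.4  9.8] 0.009873022226943765 40.00812113285065
65.01466801279663 [[-0.0, -0.96, -0.279, 0.082], [1.0, -0.0, 0.001, -0.0], [-0.001, -0.279, 0.96, -0.18], [0.0, 0.0, 0.0, 1.0]]
[-0.80475239 -0.3169813   9.10591098]
```

View pics/s6.png

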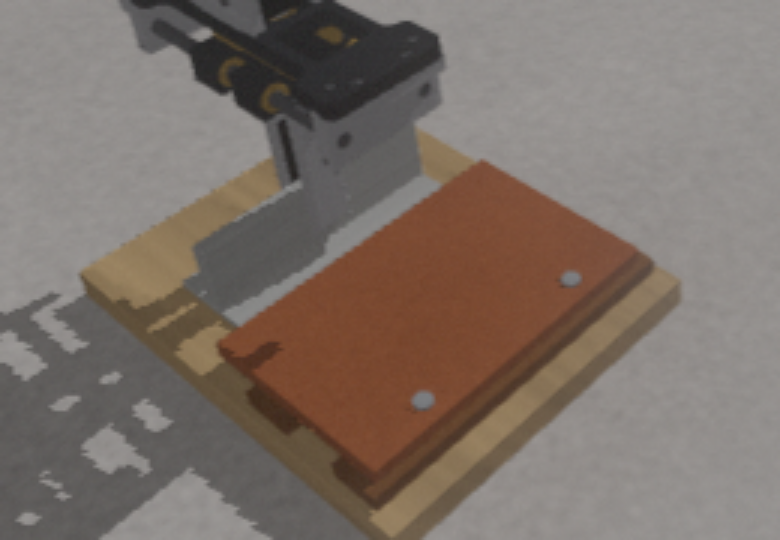

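The crop shows the flange fully tucked and the shingle lying flat, with its front edge (220,345)–(485,165). Contact is about 12 N: the sensor reads 10 N and the strip weighs about 2 N. The strip is centred within about 1 mm and square, so I'm handing the job in.

```bash
python3 -c "
from rig import manip
print(manip.job_done())"
```

```text
the job is handed in; nothing more can be done
None
```

The job is handed in at about 18 s. The flange is tucked up against the batten under the flat shingle, centred and square, and the gripper still holds the seam and presses it down with about 12 N; no verdict came back.

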